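# Put the blocked sunglass lenses into their job trays

## Robot

A 6-joint arm with a two-finger parallel gripper is mounted at the origin on the work surface. World frame = base frame: x ahead of the robot, y to its left, z up, the work surface at z = 0. Lengths are in m, angles in rad, forces in N, time in s.
With the tool pointing down it reaches from about 0.275 to 1 m from the base axis. Payload 8.4 kg.
Tool frame: the origin (TCP) lies on the centre line of the jaws, within the pads' length; the fingertips stand 17 mm ahead of it and the grasp point (between the pads) lies 2 mm behind it (bot.tcp_to_tips is the z of the fingertips in the tool frame, in m); z points along the fingers, y is the line along which they close (so a half turn about z gives the same grasp; the last joint's range is limited). The gripper opens to 85 mm and grips with 20 to 120 N. Pads are 22 mm wide; open, the fingers measure 114 mm over their backs; the gripper's body (76 mm by 85 mm) begins 54 mm behind the grasp point. The pads swing forward as they close: fully open they stand 13 mm farther back than shut.
Start: joints at [1.191, 0.353, 1.633, -0, 1.155, -0.002], TCP at [0.231, 0.581, 0.248] pointing down, gripper open.
Joint ranges: [-2.63, 2.63], [-0.92, 2.1], [0.06, 2.66], [-1.3, 4.44], [0, 2.69], [-3.02, 3.02]. Speed limits (rad/s): [2.22, 2.22, 2.79, 3.14, 3.14, 3.14].

## Interface

Orientations are given as a unit quaternion [x, y, z, w].
In Python, from workcell import bot, hand, kinematics, get_obs, vision, hand_in gives the robot as it stands. The module is installed in compiled form; this text tells all that it offers. Calls block until the motion is done:
- bot.reach(position, orientation): joint-space move of the TCP to a pose.
- bot.servo_line(position, ori=None, velocity=0.15): straight line of the TCP; ori=None keeps the orientation; velocity is the mean speed in m/s.
- bot.goto_joints(angles): joint-space move.
- hand.move_gripper(opening, strength=None): finger opening in m; strength is the grip in N (None keeps the last); returns when the fingers have stopped.
- bot.dwell(seconds).
- kinematics.solve_ik(position, orientation): joint angles nearest the present ones, or None.
- get_obs(): the state.
- vision.read_camera(name): name is "side" or "top" or "wrist"; returns a dict with "frame" (480x640x3 uint8, red, green, blue), "intrinsics" (3x3 intrinsics, pixels), "view" (4x4, takes a point from world to camera coordinates). Camera axes: x right, y down, z forward; pixel columns grow to the right and rows downward; lengths in m; the calibration is good to about 2 mm. A picture is of the moment at which its call begins. There is no depth.
A pose or a line that the arm cannot do raises bot.IKError and nothing moves.
- hand_in(): hands the job in; it is judged then, once.
The state is a dict: "time_s": time; "joint_pos": joint angles; "joint_vel": joint speeds; "joint_efforts": joint torques, N m; "position": TCP position; "orientation": TCP orientation; "wrist_force": force on the tool from outside, world axes, zero at the start; "ft_torque": the same for the moment, N m; "gripper_width": finger opening in m; "grip_force": force on a finger pad.
Only numpy, scipy, OpenCV 4.12 (cv2) and the standard library are available. Lean on these libraries where they do the work, as an engineer would, in place of code of your own. Each camera call takes 0.05 s, during which the arm holds its last target. There are 200 camera calls.

## Task

Put the tinted lenses away with their frames: the two brown lenses into the yellow job tray and the two grey ones into the blue job tray, in each tray the lens with the red block into the red-lined pocket and the one with the green block into the green-lined pocket. Lower each lens into its pocket rather than dropping it, so that it lies flat with its block upright, and leave the two clear lenses where they are.

Things in the scene. Friction and masses are not known exactly. Their poses are not given: they have to be found in the camera images.
- lens_brown_red: dark brown round spectacle lens, 60 mm across, lying domed side up (dome 7.5 mm high), with a red (right-eye) block stuck upright on its centre: a plain cylinder 22 mm in diameter, from 8 to 24 mm above the underside. Origin: centre of the underside, z up. Loose, 25 to 50 g. Starts on a thin mat, top 2 mm above the table. Clutter near it is under 45 mm tall.
- lens_brown_green: dark brown round spectacle lens, 60 mm across, lying domed side up (dome 7.5 mm high), with a green (left-eye) block stuck upright on its centre: a plain cylinder 22 mm in diameter, from 8 to 24 mm above the underside. Origin: centre of the underside, z up. Loose, 25 to 50 g. Starts on a thin mat, top 2 mm above the table. Clutter near it is under 45 mm tall.
- lens_grey_red: dark grey round spectacle lens, 60 mm across, lying domed side up (dome 7.5 mm high), with a red (right-eye) block stuck upright on its centre: a plain cylinder 22 mm in diameter, from 8 to 24 mm above the underside. Origin: centre of the underside, z up. Loose, 25 to 50 g. Starts on a thin mat, top 2 mm above the table. Clutter near it is under 45 mm tall.
- lens_grey_green: dark grey round spectacle lens, 60 mm across, lying domed side up (dome 7.5 mm high), with a green (left-eye) block stuck upright on its centre: a plain cylinder 22 mm in diameter, from 8 to 24 mm above the underside. Origin: centre of the underside, z up. Loose, 25 to 50 g. Starts on a thin mat, top 2 mm above the table. Clutter near it is under 45 mm tall.
- lens_clear_red: colourless, see-through round spectacle lens, 60 mm across, lying domed side up (dome 7.5 mm high), with a red (right-eye) block stuck upright on its centre: a plain cylinder 22 mm in diameter, from 8 to 24 mm above the underside. Origin: centre of the underside, z up. Loose, 25 to 50 g. Starts on a thin mat, top 2 mm above the table. Belongs to another job; stays where it is.
- lens_clear_green: colourless, see-through round spectacle lens, 60 mm across, lying domed side up (dome 7.5 mm high), with a green (left-eye) block stuck upright on its centre: a plain cylinder 22 mm in diameter, from 8 to 24 mm above the underside. Origin: centre of the underside, z up. Loose, 25 to 50 g. Starts on a thin mat, top 2 mm above the table. Belongs to another job; stays where it is.
- tray_yellow: yellow job tray, 150 mm in its x, 180 mm in its y, walls 26 mm high, 4 mm thick; fixed. Origin: centre of the underside, z up. Its -x half has two open pockets, 84 by 84 mm inside, floor 4 mm above the underside: the red-lined centred at x -29, y +44 mm, the green-lined at x -29, y -44 mm. The +x strip holds a brown spectacle frame, below the rim.
- tray_blue: blue job tray, 150 mm in its x, 180 mm in its y, walls 26 mm high, 4 mm thick; fixed. Origin: centre of the underside, z up. Its -x half has two open pockets, 84 by 84 mm inside, floor 4 mm above the underside: the red-lined centred at x -29, y +44 mm, the green-lined at x -29, y -44 mm. The +x strip holds a black spectacle frame, below the rim.
Mind the look-alikes: they are no part of the job. What is shaped like the lens_grey_red but pink is not meant. What is shaped like the lens_grey_green but pink is not meant.

How it is judged:
By the outcome, as a careful person would: the job done as asked, in the order asked, and still so for the second after the job is handed in, with the robot touching nothing.
It also fails if it takes over 96 s, if anything falls off the work surface, if the arm or the gripper's body presses on something with over 40 N, if the wrist force passes 120 N, or if a joint passes its speed limit or range.

## Working session

There is one attempt and no reset: what is moved stays moved. The work goes in short steps, each a Python script; the robot and the scene stay as the last script left them, time stands still between calls to the robot, and variables do not carry over. Pictures are saved under pics/ and viewed, at most 14 in all, crops included, and the job is handed in when it is done.

```bash
mkdir -p pics
python3 - <<'E'
from workcell import *
import cv2
for n in("top","side"):
    c=vision.read_camera(n); cv2.imwrite(f"pics/{n}0.png",c["frame"][...,::-1]); print(n,c["intrinsics"].tolist(),c["view"].round(4).tolist())
o=get_obs(); print(o["time_s"],o["orientation"],bot.tcp_to_tips)
E
```

```text
top [[589.1080562549198, 0.0, 321.38715640758994], [0.0, 589.1080562549198, 236.2938690778835], [0.0, 0.0, 1.0]] [[0.0223, -0.9997, -0.0021, -0.0158], [-0.9987, -0.0222, -0.0467, 0.5022], [0.0467, 0.0031, -0.9989, 1.2215], [0.0, 0.0, 0.0, 1.0]]
side [[512.9070480716989, 0.0, 330.2153916905648], [0.0, 512.9070480716989, 241.42006728878283], [0.0, 0.0, 1.0]] [[0.9461, -0.3238, -0.0031, -0.4819], [-0.2546, -0.7379, -0.6251, 0.1322], [0.2001, 0.5922, -0.7806, 0.9813], [0.0, 0.0, 0.0, 1.0]]
0.1 [ 1.87774549e-01  9.82211949e-01 -6.25194598e-04 -1.20491770e-04] 0.017
```

View pics/top0.png

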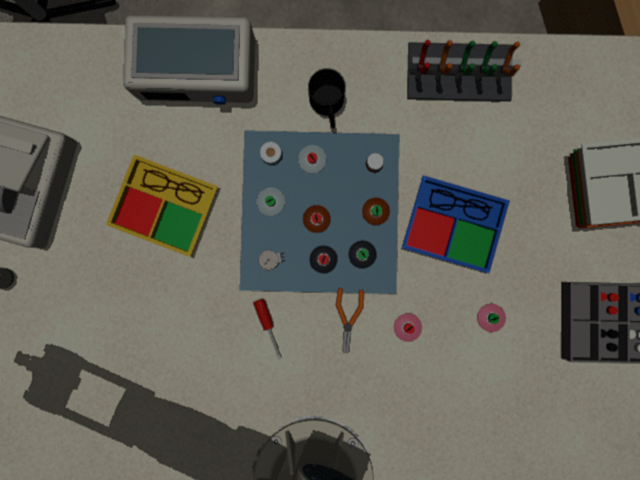

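View pics/side0.png

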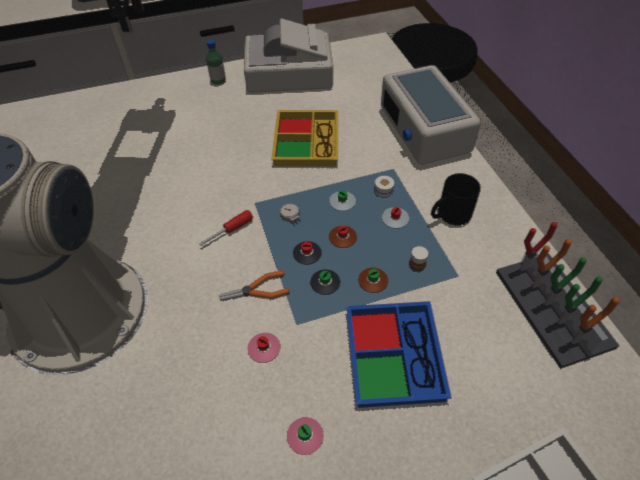

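Candidates in the top view:
- Brown: red block (316,219), green block (375,211).
- Dark grey: red block (323,259), green block (362,254).
- Not part of the job: clear at (312,158) and (271,202), pink at (408,327) and (491,318).

I'll measure these and confirm them in an enlarged crop.

```bash
cat > loc.py <<'E'
import cv2, numpy as np
from scipy.optimize import minimize
def proj(c,P):
    q=np.c_[P,np.ones(len(P))]@c["view"][:3].T; q=q@c["intrinsics"].T; return q[:,:2]/q[:,2:]
def ray(c,uv,z):
    R,t=c["view"][:3,:3],c["view"][:3,3]; C=-R.T@t
    d=R.T@np.linalg.solve(c["intrinsics"],[*uv,1.]); return C+d*(z-C[2])/d[2]
def lens(c,seed,r=22):
    """centre of the disc that differs from the mat around seed"""
    x,y=seed; w=c["frame"][y-r:y+r+1,x-r:x+r+1].astype(float)
    mat=np.median(np.r_[w[0],w[-1],w[:,0],w[:,-1]],0)
    m=(np.abs(w-mat).max(2)>14).astype(np.uint8)
    n,l,st,_=cv2.connectedComponentsWithStats(m); k=l==l[r-5:r+6,r-5:r+6][m[r-5:r+6,r-5:r+6]>0][0]
    h=cv2.convexHull(np.argwhere(k)[:,::-1].astype(np.float32)); (u,v),(a,b),_=cv2.fitEllipse(h)
    return (u+x-r,v+y-r),(a,b)
def tray_mask(f,hue):
    h=cv2.cvtColor(f,cv2.COLOR_RGB2HSV); m=cv2.inRange(h,(hue-9,140,50),(hue+9,255,255))
    cs=cv2.findContours(m,cv2.RETR_EXTERNAL,cv2.CHAIN_APPROX_NONE)[0]
    return cv2.convexHull(max(cs,key=cv2.contourArea))
def tray_fit(cams,hue,guess):
    S=4; B=np.array([[sx*.075,sy*.09,z] for sx in(-1,1) for sy in(-1,1) for z in(0,.026)])
    fill=lambda h:cv2.fillConvexPoly(np.zeros((480*S,640*S),np.uint8),np.round(h*S+S/2).astype(np.int32),1)
    T=[fill(tray_mask(c["frame"],hue)) for c in cams]
    def cost(p):
        s=0; R=np.array([[np.cos(p[2]),-np.sin(p[2])],[np.sin(p[2]),np.cos(p[2])]])
        P=np.c_[B[:,:2]@R.T+p[:2],B[:,2]]
        for c,t in zip(cams,T):
            q=fill(cv2.convexHull(proj(c,P).astype(np.float32))); s+=1-(q&t).sum()/(q|t).sum()
        return s
    g=np.array(guess); r=minimize(cost,g,method="Nelder-Mead",options=dict(initial_simplex=np.vstack([g,g+[.02,0,0],g+[0,.02,0],g+[0,0,.2]]),xatol=1e-4,fatol=1e-4))
    return r.x,r.fun
E
python3 - <<'E'
from workcell import *
from loc import *
c=vision.read_camera("top"); s=vision.read_camera("side")
for n,uv,sv in [("br",(316,219),(343,236)),("bg",(375,211),(373,279)),("gr",(323,259),(307,251)),("gg",(362,254),(325,281))]:
    e,ab=lens(c,uv); p=ray(c,e,.005); 
    e2,ab2=lens(s,sv,26); print(n,p.round(4),np.round(ab,1),"side",ray(s,e2,.007).round(4),np.round(ab2,1))
for n,h,uv in [("yellow",25,(162,206)),("blue",112,(456,224))]:
    g=ray(c,uv,.02); 
    for cams in([c],[s],[c,s]):
        p,f=tray_fit(cams,h,[g[0],g[1],0.3 if n=="yellow" else .2]); print(n,p.round(4),round(f,3))
f=c["frame"][140:280,235:405]; cv2.imwrite("pics/crop.png",cv2.convertScaleAbs(cv2.resize(f,None,fx=4,fy=4,interpolation=cv2.INTER_CUBIC)[...,::-1],alpha=1.6))
E
```

```text
br [0.5396 0.007  0.005 ] [28.6 28.9] side [0.5378 0.0025 0.007 ] [22.9 29.2]
bg [ 0.5588 -0.1176  0.005 ] [28.6 28.9] side [ 0.557  -0.1217  0.007 ] [25.8 31.1]
gr [ 0.4551 -0.0091  0.005 ] [28.7 28.9] side [ 0.4537 -0.014   0.007 ] [23.9 29. ]
gg [ 0.4672 -0.0909  0.005 ] [28.8 28.9] side [ 0.4657 -0.095   0.007 ] [25.9 30.5]
yellow [ 0.5616  0.3302 -0.3424] 0.048
yellow [ 0.5587  0.3298 -0.3416] 0.027
yellow [ 0.5582  0.3301 -0.338 ] 0.078
blue [ 0.5335 -0.2836 -0.2673] 0.034
blue [ 0.535  -0.2804 -0.266 ] 0.025
blue [ 0.5335 -0.2814 -0.2499] 0.073
```

View pics/crop.png

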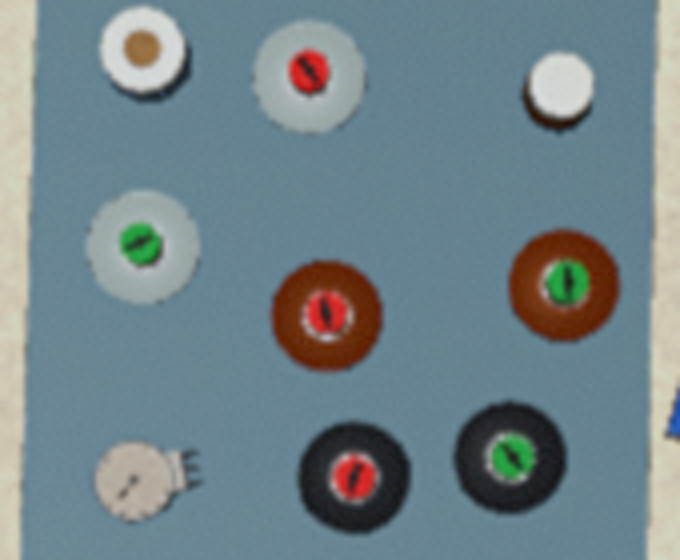

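The crop confirms it. Brown-red is at crop (327,313), brown-green at (565,285), grey-red at (355,477) and grey-green at (512,457). The clear lenses at (310,75) and (142,245) are distinct, and the pink ones lie outside the mat. I'll grasp brown-red first.

```bash
cat > act.py <<'E'
from workcell import *
import numpy as np, cv2
L=dict(br=(.539,.006),bg=(.558,-.1186),gr=(.4547,-.0105),gg=(.4668,-.092))
TR=dict(b=(.560,.330,-.342),g=(.534,-.282,-.266))
UP=.15; ZG=.028
def quat(phi):
    a=(phi+np.pi/2)/2; return [np.cos(a),np.sin(a),0.,0.]
def best(phi,pts):
    """of the two equal grasps, the one with the last joint nearest zero throughout"""
    def w(q):
        j=[kinematics.solve_ik([*p,UP],q) for p in pts]; return max(9 if a is None else abs(a[5]) for a in j)
    return min((quat(phi),quat(phi+np.pi)),key=w)
def goal(n):
    x,y,t=TR[n[0]]; d=np.array([-.029,.044 if n[1]=="r" else -.044]); c,s=np.cos(t),np.sin(t)
    return np.array([x+c*d[0]-s*d[1],y+s*d[0]+c*d[1]])
def st(m):
    o=get_obs(); print(m,round(o["time_s"],1),o["position"].round(4) if hasattr(o["position"],"round") else o["position"],"F",np.round(o["wrist_force"],1),"w",round(o["gripper_width"],4),"g",round(float(np.max(o["grip_force"])),1))
def pick(n):
    q=best(TR[n[0]][2]+np.pi/2,[L[n],goal(n)]); p=L[n]
    bot.reach([*p,UP],q); hand.move_gripper(.042,40)
    bot.servo_line([*p,.05],velocity=.15); bot.servo_line([*p,ZG],velocity=.04); st("down")
    hand.move_gripper(0.0,40); st("grip"); bot.servo_line([*p,.05],velocity=.05); bot.servo_line([*p,UP],velocity=.15); st("up")
def place(n):
    q=best(TR[n[0]][2]+np.pi/2,[L[n],goal(n)]); p=goal(n)
    bot.reach([*p,UP],q); bot.servo_line([*p,.06],velocity=.12); bot.servo_line([*p,ZG+.0025],velocity=.04); st("placed")
    hand.move_gripper(.036); bot.servo_line([*p,.06],velocity=.08); bot.servo_line([*p,UP],velocity=.2); st("away")
def shot(cam,name,box=None,f=1):
    i=vision.read_camera(cam)["frame"]
    if box: i=i[box[1]:box[3],box[0]:box[2]]
    cv2.imwrite(f"pics/{name}.png",cv2.resize(i,None,fx=f,fy=f,interpolation=cv2.INTER_CUBIC)[...,::-1])
E
python3 - <<'E'
from act import *
for n in L: print(n,goal(n).round(4))
pick("br"); shot("wrist","w1"); print(get_obs()["joint_pos"])
E
```

```text
br [0.5474 0.3812]
bg [0.5179 0.2983]
gr [ 0.5176 -0.2319]
gg [ 0.4945 -0.3168]
down 4.6 [0.539  0.006  0.0279] F [-1.2  0.4 -0.1] w 0.0422 g 0.0
grip 4.9 [0.5392 0.006  0.0283] F [-1.3 -0.4  3.6] w 0.0204 g 39.1
up 6.3 [0.5384 0.006  0.1492] F [ 0.9 -0.1 -1.5] w 0.02 g 39.1
[ 8.35029398e-03  3.40622706e-01  1.90599702e+00  1.30098432e-05
  8.96809366e-01 -1.22048066e+00]
```

View pics/w1.png

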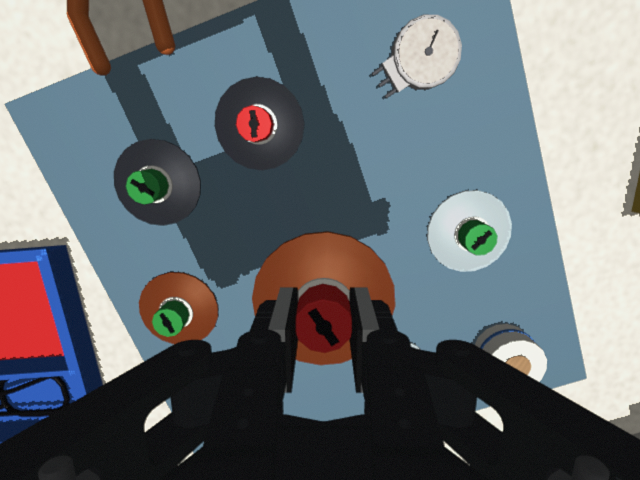

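The brown-red lens is held upright with its block between the pads at about (323,325). Next: place it and check.

Run:
```python
from act import *
place("br"); pick("bg"); shot("top","t2",(100,100,420,300),2.5)
```

```text
placed 9.5 [0.5472 0.3811 0.0304] F [-1.4 -1.5  2.8] w 0.02 g 39.2
away 10.9 [0.5469 0.3808 0.1491] F [-0.2  0.3 -0.1] w 0.036 g 0.0
down 14.5 [ 0.558  -0.1186  0.0279] F [-0.4 -0.3  0.3] w 0.0422 g 0.0
grip 14.8 [ 0.5582 -0.1187  0.0284] F [-0.4  0.5  3.9] w 0.0203 g 39.1
up 16.2 [ 0.5574 -0.1184  0.1492] F [ 0.6  0.5 -0.7] w 0.02 g 39.1
```

View pics/t2.png

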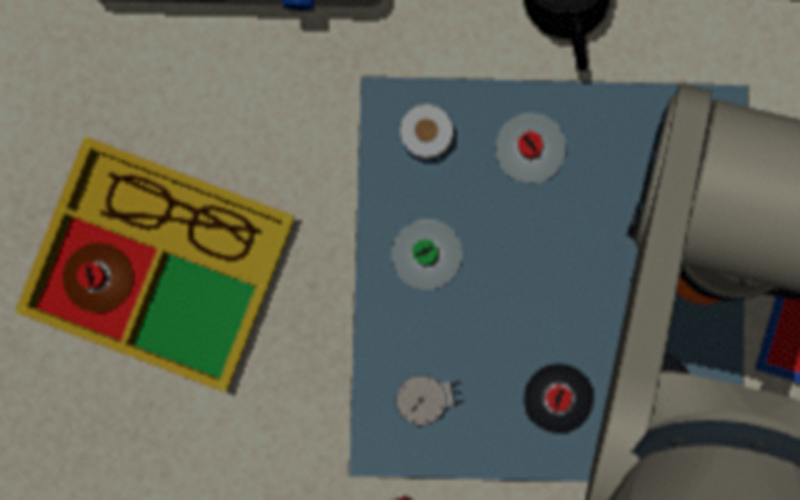

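The brown-red lens lies in the red pocket at crop (98,278), well centred. I'll carry on with the others.

Run:
```python
from act import *
place("bg"); pick("gr"); place("gr"); pick("gg"); place("gg")
bot.reach([.35,0.3,.3],quat(np.pi/2)); st("park")
shot("top","t3",(100,100,520,310),1.9); shot("side","s3",(220,70,480,430),1.6)
```

```text
placed 19.6 [0.5176 0.2981 0.0304] F [-1.1 -0.9  2.6] w 0.0202 g 39.2
away 21.0 [0.5174 0.298  0.1491] F [-0.5 -0.4  0.1] w 0.0363 g 0.0
down 24.0 [ 0.4546 -0.0105  0.0279] F [ 0.  -0.1 -0.1] w 0.0421 g 0.0
grip 24.3 [ 0.4548 -0.0105  0.0283] F [-1.1 -0.2  4.7] w 0.0202 g 39.0
up 25.7 [ 0.4541 -0.0105  0.1493] F [-0.6  0.7  0.2] w 0.0198 g 39.1
placed 28.4 [ 0.5172 -0.2318  0.0304] F [-1.8  0.7  3.6] w 0.02 g 39.4
away 29.8 [ 0.517  -0.2317  0.1491] F [-0.4 -0.1 -0.8] w 0.0362 g 0.0
down 34.4 [ 0.4667 -0.092   0.0279] F [-0.9  0.6 -0.1] w 0.0421 g 0.0
grip 34.7 [ 0.467  -0.0921  0.0283] F [-1.  -0.3  4.5] w 0.02 g 39.0
up 36.1 [ 0.4662 -0.0919  0.1493] F [-0.6 -0.4 -0.2] w 0.0202 g 39.1
placed 38.8 [ 0.4941 -0.3166  0.0304] F [-0.8  1.3  2.3] w 0.02 g 39.3
away 40.2 [ 0.494  -0.3165  0.1492] F [ 0.7  0.5 -0.4] w 0.0362 g 0.0
park 42.6 [0.3503 0.2997 0.2997] F [-0.2  0.7  0.3] w 0.0359 g 0.0
```

View pics/t3.png

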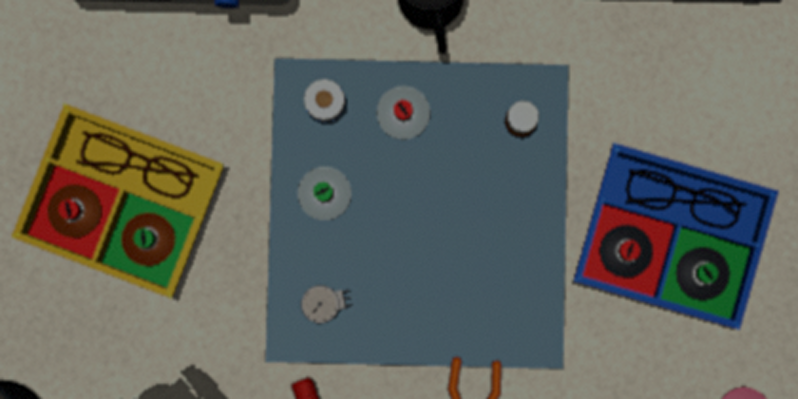

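View pics/s3.png

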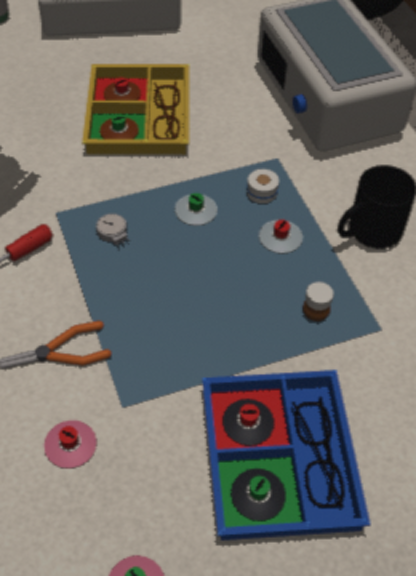

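All four lenses lie flat with their blocks upright in the right pockets: yellow tray at top crop (73,210) and (149,238), blue tray at (628,250) and (703,272). The clear lenses haven't moved. Handing in.

```bash
python3 -c "
from workcell import *
print(hand_in())"
```

```text
the job is handed in; nothing more can be done
None
```

The job is handed in: both brown lenses are in the yellow tray and both grey ones in the blue tray, each flat in its red- or green-lined pocket, the clear lenses were left where they were, and it took about 43 s of robot time.

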